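# Bolt the knife chest shut past its spring catch

## Task

Bolt the knife chest on the leather bench: press the spring catch plate down with one fingertip and, keeping it held down all the while, push the bolt's upright tab with the other fingertip until the bolt is fully home in its keeper. Then lift your fingers away so that the catch springs back up and locks the bolt. Nothing is to be grasped, and leave the weight, the jar and the mallet where they are.

Things in the scene. Friction and masses are not known exactly. Their poses are not given: they have to be found in the camera images.
- knife_chest: low wooden chest, fixed, 280 (x) x 344 (y) x 60 mm high, turned up to 0.5 rad either way. Origin: centre of its underside, z up. A steel bolt lock lies on its top: the bolt bar (16 mm wide, top 78 mm above the bench) lies along chest x at y = 0 and slides to +x, away from the robot; guides 22 mm high span it at x = -99 to -89 and 28 to 38 mm, open between; keeper at x = 62 to 78.
- bolt: sliding bolt, given by its upright steel tab, the thing to push: 8 mm thick (chest x), 28 mm wide (chest y), rising 28 mm above the bolt bar. Origin: centre of its top edge, 106 mm above the bench; axes as the chest's. With the bolt drawn back it is at x = -30 mm, y = 0 in the chest's frame. Push on its -x face, towards +x.
- bolt_slide (a joint): travel of the bolt along the chest's +x, in m: 0 to 0.002 at the start (drawn back), 0.036 fully home at its stop. About 2 N of friction; it stays where it is left. With the catch up it is blocked after 3 mm; it needs the catch at least 4 mm down until it has gone 32 mm, where the catch can spring up behind it.
- catch: level steel press plate of the spring catch, beside the bolt on its +y side: 100 (chest x) x 34 (chest y) x 4 mm. Origin: centre of its top face, at x = -25, y = 43 mm in the chest's frame, 94 mm above the bench when up (16 mm above the bar's top). It only goes down, not along with the bolt: the fingertip slides along it. Gap from its inner edge to the tab's side: 12 mm.
- catch_press (a joint): how far the catch plate is pressed down, in m: 0 up, 0.010 at its bottom stop (its top is then still 6 mm above the bolt bar). Spring force 3 N at first, 7 N at the bottom. About 7 mm down is a good depth to hold; less than 4.4 mm during the slide counts as letting go.
- weight: steel pattern weight, 44 mm across, 50 mm tall, loose on the chest's top towards its -y edge; bystander. Origin: centre of its underside.
- jar: small amber glass jar with a steel lid, 42 mm across, 55 mm tall, loose on the chest's top towards its -y edge; bystander. Weight and jar may change places. Origin: centre of its underside.
- mallet: mallet with a wooden head lying on the bench on the robot's right, clear of the chest; bystander.

How it is judged:
By the outcome, as a careful person would: the job done as asked, in the order asked, and still so for the second after the job is handed in, with the robot touching nothing.
It also fails if it takes over 35 s, if anything falls off the work surface, if the arm or the gripper's body presses on something with over 40 N, if the wrist force passes 120 N, or if a joint passes its speed limit or range.

## Robot

A 7-joint arm with a two-finger parallel gripper is mounted at the origin on the work surface. World frame = base frame: x ahead of the robot, y to its left, z up, the work surface at z = 0. Lengths are in m, angles in rad, forces in N, time in s.
With the tool pointing down it reaches from about 0.4 to 0.85 m from the base axis. Payload 4.5 kg.
Tool frame: the origin (TCP) lies at the very end of the fingers, on their centre line; the grasp point (between the pads) lies 19 mm behind it; z points along the fingers, y is the direction in which the jaws open and shut (so a half turn about z gives the same grasp; the last joint's range is limited). The gripper opens to 88 mm and grips with 3 to 60 N. Pads are 18 mm wide; open, the fingers measure 123 mm over their backs; the gripper's body (75 mm by 187 mm) begins 45 mm behind the grasp point.
Start: joints at [-1.088, 0.689, -0.195, 1.565, 0.157, 0.902, -0.215], TCP at [0.271, 0.563, 0.239] pointing down, gripper open.
Joint ranges: [-3.01, 3.01], [-0.46, 2.08], [-1.47, 1.51], [0.13, 2.56], [-1, 4.14], [0.04, 2.09], [-2.66, 2.66]. Speed limits (rad/s): [2.57, 2.57, 3.14, 3.14, 3.14, 3.14, 3.14].

## Interface

Orientations are given as a unit quaternion [x, y, z, w].
In Python, from plant import telemetry, imaging, r gives the robot as it stands.
- The arm moves only by the shell command python3 -m creep 'ROWS' [FORCE]. ROWS is JSON, a list of rows, each a list of 5 numbers: the closure in counts, from 0 (fully open) to 255 (shut), then the shift along the tool's x, y, z in m, then the turn about the tool's z in degrees. In form: [[fingers, x, y, z, yaw], ...]. A call has 1 to 10 rows; each row is the pose to reach, as a shift and turn from the pose commanded when the call began, along the tool's axes at that moment; what a row does not reach only later rows make up. A row lasts 1/8 s, in which the tool goes at most 62.5 mm and 10.7 degrees, less where a joint would pass 70% of its speed; a pose out of reach is approached as far as the arm can. A call with a gripper value outside its range is refused whole. The fingers move at their own pace and stop on an object; FORCE is the grip in N (left out, the last holds). Time passes only in rows, so rows that repeat a pose let the fingers close. It gives the time, the measured TCP pose, the force and the opening at its end, in the units of the state.
- telemetry.get_state(): the state, without advancing time (a new reading comes with each control period).
- imaging.snapshot(name): name is "scene" or "top"; returns a dict with "image" (400x640x3 uint8, blue, green, red), "camera_matrix" (3x3 intrinsics, pixels), "R" (3x3) and "t" (3): a world point X has camera coordinates R X + t. Camera axes: x right, y down, z forward; pixel columns grow to the right and rows downward; lengths in m; the calibration is good to about 2 mm. A picture is of the moment at which its call begins. There is no depth.
- r.finish_job(): hands the job in, once; it reports no verdict.
Trained networks look in a picture, given as the dict that the camera call returned (one of the last four; its "shot" number tells which), for a name from the list of things; names that differ only in an ending like _2 or _b are one class to them, and where a whole thing is asked for, a point or a joint stands for the part that bears it (a point fixed in the world has none). Each returns a list of dicts, best first, with "score" (0 to 1); they miss things now and then, are a little off and sometimes report something else, mostly with a low value. They report only what shows in the picture. A call takes as long as a camera call.
- imaging.boxes_of(picture, target): "rect" ([left, top, right, bottom] in pixels, round what is visible of it).
- imaging.trace(picture, target): "pixels" (400x640 bool, what is visible of it) and "rect" ([left, top, right, bottom] in pixels, round what is visible of it).
- imaging.place_of(picture, target): "location" ([row, column] in pixels: a listed point, or the origin of a listed thing).
The state is a dict: "clock": time; "q": joint angles; "qd": joint speeds; "joint_torque": joint torques, N m; "tool_pos": TCP position; "eef_rot": TCP orientation; "contact_force": force on the tool from outside, world axes, zero at the start; "moment": the same for the moment, N m; "opening": opening from 0.0 (shut) to 1.0 (fully open).
Only numpy, scipy, OpenCV 4.12 (cv2) and the standard library are available. Lean on these libraries where they do the work, as an engineer would, in place of code of your own. Each camera call takes 0.05 s, during which the arm holds its last target.

## Working session

There is one attempt and no reset: what is moved stays moved. The work goes in short steps, Python scripts to look and compute and a shell command to move; the robot and the scene stay as the last step left them, time stands still between calls to the robot, and variables do not carry over. Pictures are saved under pics/ and viewed, and the job is handed in when it is done.

```bash
ls; mkdir -p pics
python3 - <<'E'
from plant import telemetry, imaging, r
import cv2
s=telemetry.get_state(); print({k:s[k] for k in('clock','tool_pos','eef_rot','contact_force','opening')})
for n in('scene','top'):
    p=imaging.snapshot(n); cv2.imwrite(f'pics/{n}0.png',p['image'])
    print(n,p['camera_matrix'],p['R'],p['t'])
    for t in('knife_chest','bolt','catch','weight','jar'):
        print(t,[(d['location'],round(d['score'],2)) for d in imaging.place_of(p,t)[:2]],[(d['rect'],round(d['score'],2)) for d in imaging.boxes_of(p,t)[:2]])
E
```

```text
pics
{'clock': 0.0, 'tool_pos': array([0.27094938, 0.56250911, 0.23788724]), 'eef_rot': array([ 2.22474204e-01,  9.74938123e-01, -9.31497899e-04, -1.33644284e-04]), 'contact_force': array([ 0.15018467, -0.01866461, -0.38652394]), 'opening': 0.9982762921321574}
scene [[412.35411304   0.         313.11101485]
 [  0.         412.35411304 196.00474117]
 [  0.           0.           1.        ]] [[-0.04517157  0.99895299  0.00724223]
 [ 0.83192144  0.04163012 -0.5533296 ]
 [-0.55305176 -0.0189698  -0.83293091]] [ 0.19130682 -0.41114348  1.43079615]
knife_chest [([209.7, 337.4], 0.87)] [([264.5, 151.4, 409.2, 272.8], 0.63), ([345.7, 175.0, 369.0, 209.8], 0.35)]
bolt [([180.4, 341.8], 0.59)] [([335.9, 160.9, 350.0, 216.1], 0.73)]
catch [([190.8, 359.9], 0.83)] []
weight [([215.8, 279.5], 0.76)] [([272.3, 204.0, 293.3, 228.4], 0.67)]
jar [([167.1, 300.6], 0.51)] [([296.0, 153.0, 308.8, 180.0], 0.5)]
top [[459.09491319   0.         322.45089547]
 [  0.         459.09491319 197.29895825]
 [  0.           0.           1.        ]] [[ 0.01702482 -0.99981374  0.00909112]
 [-0.98134123 -0.01845051 -0.19138697]
 [ 0.19151906 -0.00566316 -0.98147256]] [-0.18804764  0.55160789  1.32013853]
knife_chest [([198.0, 281.6], 0.68), ([200.2, 298.0], 0.67)] [([233.3, 147.2, 360.9, 254.5], 0.91), ([327.4, 222.2, 339.2, 239.9], 0.5)]
bolt [([202.9, 293.3], 0.89)] [([286.0, 187.8, 300.6, 239.2], 0.82)]
catch [([198.2, 283.9], 0.63)] [([274.3, 183.1, 288.3, 217.9], 0.88)]
weight [([174.7, 348.3], 0.57)] [([340.2, 167.5, 353.8, 184.3], 0.73)]
jar [([231.0, 336.6], 0.69)] [([327.4, 219.9, 340.7, 237.0], 0.63)]
```

View images.

Run:
```python
import cv2
a=cv2.imread('pics/scene0.png');b=cv2.imread('pics/top0.png')
cv2.imwrite('pics/s_crop.png',cv2.resize(a[130:290,240:440],None,fx=4,fy=4,interpolation=cv2.INTER_CUBIC)[:600])
cv2.imwrite('pics/t_crop.png',cv2.resize(b[130:270,220:380],None,fx=4,fy=4,interpolation=cv2.INTER_CUBIC))
```

```text
(no output)
```

View pics/top0.png

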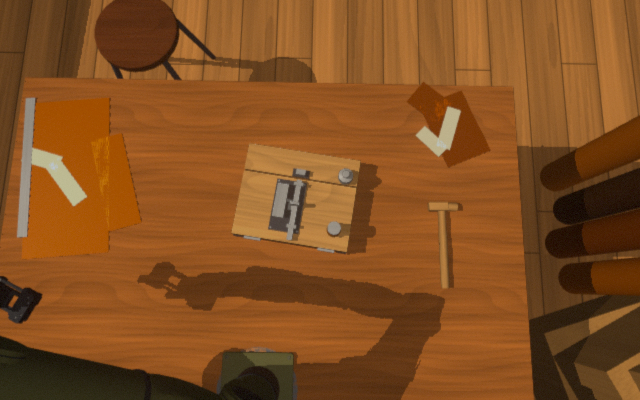

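View pics/scene0.png

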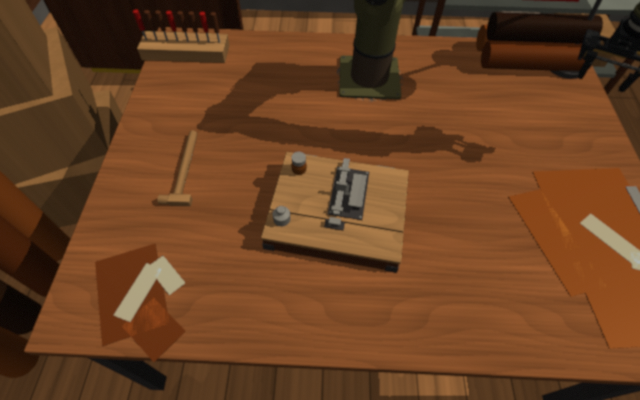

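```bash
ls pics
```

```text
s_crop.png
scene0.png
t_crop.png
top0.png
```

View pics/t_crop.png

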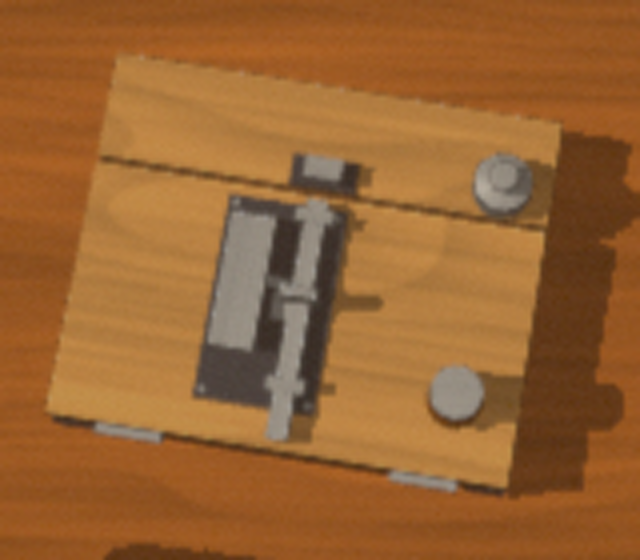

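View pics/s_crop.png

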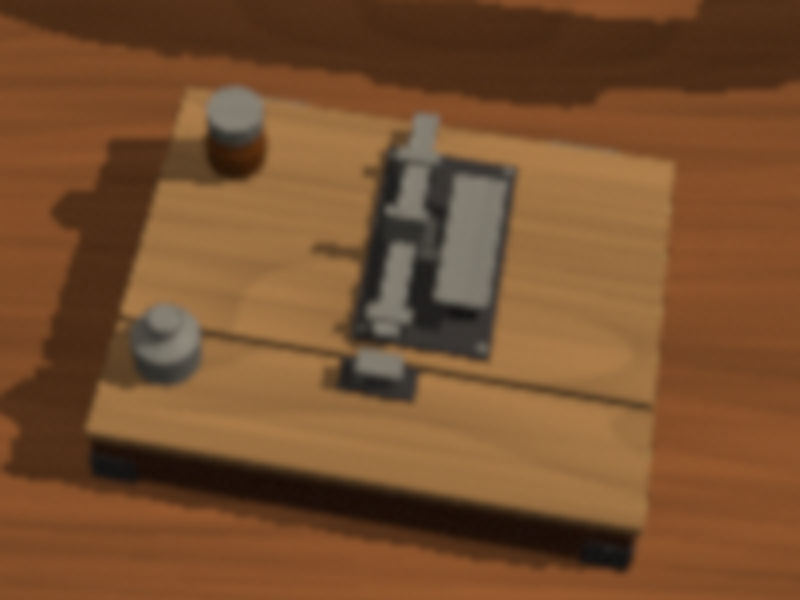

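```bash
cat > h.py <<'E'
import numpy as np
from scipy.optimize import least_squares
K={'scene':np.array([[412.35411304,0,313.11101485],[0,412.35411304,196.00474117],[0,0,1]]),'top':np.array([[459.09491319,0,322.45089547],[0,459.09491319,197.29895825],[0,0,1]])}
R={'scene':np.array([[-0.04517157,0.99895299,0.00724223],[0.83192144,0.04163012,-0.5533296],[-0.55305176,-0.0189698,-0.83293091]]),'top':np.array([[0.01702482,-0.99981374,0.00909112],[-0.98134123,-0.01845051,-0.19138697],[0.19151906,-0.00566316,-0.98147256]])}
T={'scene':np.array([0.19130682,-0.41114348,1.43079615]),'top':np.array([-0.18804764,0.55160789,1.32013853])}
def unproj(c,uv,z):
    d=R[c].T@np.linalg.solve(K[c],[uv[0],uv[1],1]); o=-R[c].T@T[c]
    return o+d*(z-o[2])/d[2]
def proj(c,X):
    p=K[c]@(R[c]@np.asarray(X)+T[c]); return p[:2]/p[2]
E
python3 - <<'E'
from h import *
ch=[((140,172),(118,57),(643,528)),((140,-172),(560,124),(90,432)),((-140,-172),(508,490),(188,92)),((-140,172),(48,412),(675,160))]
ca=[((25,60),(232,212),(490,308)),((25,26),(275,214),(435,300)),((-75,26),(250,350),(453,174)),((-75,60),(207,344),(507,180))]
off={'top':(220,130),'scene':(240,130)}
def ob(c,uv): return unproj(c,[(uv[i]+.5)/4-.5+off[c][i] for i in(0,1)],zz)
from itertools import product
sets={}
for nm,L,zz in(('chest',ch,.06),('catch',ca,.094)):
    for k,c in((1,'top'),(2,'scene')):
        sets[nm,c]=[(np.array(l[0])/1e3,ob(c,l[k])[:2]) for l in L]
def fit(S):
    f=lambda p:np.ravel([p[:2]+np.array([[np.cos(p[2]),-np.sin(p[2])],[np.sin(p[2]),np.cos(p[2])]])@a-b for a,b in S])
    s=least_squares(f,[.6,0,0]); return s.x,s.fun
for k,S in sets.items():
    x,f=fit(S); print(k,x.round(4),(f*1e3).round(1))
for n in(('chest',),('chest','catch')):
  x,f=fit(sum([S for k,S in sets.items() if k[0] in n],[])); print(n,x.round(4),(f*1e3).round(1))
c,s=np.cos(x[2]),np.sin(x[2])
for nm,z,p in(('tab',.106,(-.030,0)),('catch',.094,(-.025,.043)),('chest',0,(0,0))):
    w=[x[0]+c*p[0]-s*p[1],x[1]+s*p[0]+c*p[1],z]; print(nm,w,proj('top',w),proj('scene',w))
E
```

```text
('chest', 'top') [ 0.555  -0.1015 -0.1408] [ 2.5  1.2  0.4 -2.6 -0.1 -0.8 -2.8  2.2]
('chest', 'scene') [ 0.5582 -0.0992 -0.1384] [ 1.1  3.2  1.5 -1.7 -3.5 -1.5  0.9  0. ]
('catch', 'top') [ 0.557  -0.1007 -0.14  ] [ 1.9  1.5 -2.  -0.8 -0.4 -1.7  0.5  0.9]
('catch', 'scene') [ 0.5584 -0.0999 -0.124 ] [-0.  -0.1 -0.   0.4 -0.5  0.7  0.6 -0.9]
('chest',) [ 0.5566 -0.1003 -0.1396] [ 3.9  2.5  2.2 -1.4  1.7  0.1 -1.4  3.2 -0.4  1.9 -0.3 -3.  -5.3 -2.4
 -0.5 -1. ]
('chest', 'catch') [ 0.557  -0.1004 -0.1395] [ 4.3  2.5  2.7 -1.4  2.1  0.1 -1.   3.1  0.   1.9  0.1 -3.  -4.9 -2.5
 -0.1 -1.   1.8  1.8 -2.1 -0.4 -0.5 -1.4  0.5  1.2 -0.6 -1.1 -1.1 -0.6
 -1.4  1.3  0.2 -0.4]
tab [np.float64(0.5272719914836645), np.float64(-0.09622212956072035), 0.106] [293.91384042 202.75615193] [341.36665125 182.23510471]
catch [np.float64(0.5382019036627625), np.float64(-0.054334935577866735), 0.094] [279.79026416 199.52683587] [357.39661111 189.10141225]
chest [np.float64(0.5569806185192814), np.float64(-0.10039315816990295), 0] [297.30204969 199.50928075] [337.25807184 213.61893989]
```

```bash
cat >> h.py <<'E'
from scipy.spatial.transform import Rotation as Ro
C=np.array([.557,-.1004]);YAW=-.139
def w(cx,cy,z):
    c,s=np.cos(YAW),np.sin(YAW); return np.array([C[0]+c*cx-s*cy,C[1]+s*cx+c*cy,z])
def inchest(p):
    c,s=np.cos(YAW),np.sin(YAW); d=np.asarray(p)[:2]-C; return np.array([c*d[0]+s*d[1],-s*d[0]+c*d[1],p[2]])*1e3
def report(goal=None):
    from plant import telemetry
    s=telemetry.get_state(); r_=Ro.from_quat(s['eef_rot']); M=r_.as_matrix()
    print('t',round(s['clock'],2),'chest mm',inchest(s['tool_pos']).round(1),'F',np.round(s['contact_force'],1),'F chest x',(np.array(s['contact_force'])[:2]@[np.cos(YAW),np.sin(YAW)]).round(1),'open mm',round(s['opening']*88,1),'qmax',np.round(s['q'],2))
    ty=M[:,1]; want=YAW+np.pi/2; a=np.arctan2(ty[1],ty[0]); print('yaw err deg (world)',np.degrees(want-a).round(2),'tool turn',np.degrees(a-want).round(2),'tilt',M[:,2].round(4))
    if goal is not None: print('shift tool',(M.T@(w(*goal)-s['tool_pos'])).round(4))
E
python3 -c "
from h import *
report((-.055,.0215,.14))"
```

```text
t 1.1 chest mm [-375.   617.5  238.7] F [-0.4  0.4  0.2] F chest x -0.5 open mm 87.7 qmax [-1.09  0.69 -0.19  1.57  0.16  0.9  -0.22]
yaw err deg (world) 17.75 tool turn -17.75 tilt [ 0.  0. -1.]
shift tool [-0.4865 -0.4701  0.0987]
```

```bash
python3 -m creep '[[181,-0.05,-0.05,0.01,-2],[181,-0.09,-0.09,0.01,-4],[181,-0.13,-0.13,0.02,-6],[181,-0.17,-0.17,0.02,-8],[181,-0.21,-0.21,0.03,-10],[181,-0.25,-0.25,0.04,-12],[181,-0.29,-0.28,0.04,-14],[181,-0.33,-0.32,0.04,-16],[181,-0.37,-0.36,0.04,-17.7],[181,-0.41,-0.40,0.04,-17.7]]' 20; python3 -c "
from h import *
report((-.055,.0215,.14))"
```

```text
clock: 2.35
tool_pos: [0.4679, 0.0232, 0.1989]
eef_rot: [0.07, 0.998, 0.0, 0.001]
contact_force: [0.5, -0.3, -0.6]
opening: 0.291
t 2.35 chest mm [-105.4  110.   198.9] F [ 0.5 -0.3 -0.6] F chest x 0.6 open mm 25.6 qmax [ 0.09  0.57 -0.37  2.06  0.37  0.57  0.89]
yaw err deg (world) 0.04 tool turn -0.04 tilt [ 1.e-03  5.e-04 -1.e+00]
shift tool [-0.0504 -0.0885  0.0589]
```

```bash
python3 -m creep '[[181,-0.025,-0.044,0.01,0],[181,-0.05,-0.088,0.03,0],[181,-0.05,-0.088,0.058,0],[181,-0.05,-0.088,0.058,0],[181,-0.05,-0.088,0.058,0]]'
python3 - <<'E'
from h import *
report((-.055,.0215,.100))
from plant import imaging
import cv2
for n,(x,y) in(('scene',(290,100)),('top',(230,130))):
    p=imaging.snapshot(n); cv2.imwrite(f'pics/{n}1.png',cv2.resize(p['image'][y:y+140,x:x+160],None,fx=4,fy=4,interpolation=cv2.INTER_CUBIC))
E
```

```text
clock: 2.98
tool_pos: [0.5046, -0.0683, 0.1415]
eef_rot: [0.069, 0.998, 0.0, 0.0]
contact_force: [-0.1, 0.5, -0.2]
opening: 0.289
t 2.98 chest mm [-56.3  24.6 141.5] F [-0.1  0.5 -0.2] F chest x -0.2 open mm 25.4 qmax [ 0.25  0.71 -0.33  2.    0.45  0.5   1.03]
yaw err deg (world) -0.04 tool turn 0.04 tilt [ 8.e-04  5.e-04 -1.e+00]
shift tool [-0.0013 -0.0031  0.0415]
```

View pics/scene1.png

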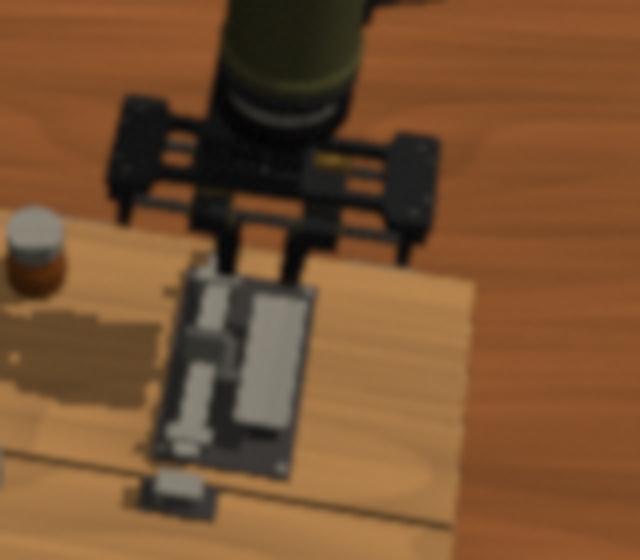

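View pics/top1.png

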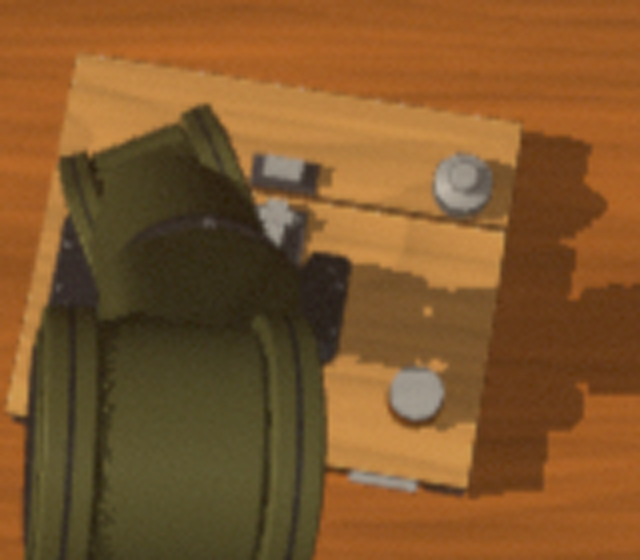

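```bash
python3 -m creep '[[181,-0.001,-0.003,0.015,0],[181,-0.001,-0.003,0.03,0],[181,-0.001,-0.003,0.040,0],[181,-0.001,-0.003,0.040,0],[181,-0.001,-0.003,0.040,0]]'
python3 - <<'E'
from h import *
report((-.055,.0215,.087))
from plant import imaging
import cv2
for n,(x,y) in(('scene',(290,100)),):
    p=imaging.snapshot(n); cv2.imwrite(f'pics/{n}2.png',cv2.resize(p['image'][y:y+120,x:x+120],None,fx=5,fy=5,interpolation=cv2.INTER_CUBIC))
E
```

```text
clock: 3.7
tool_pos: [0.5049, -0.0723, 0.1007]
eef_rot: [0.07, 0.998, 0.0, -0.0]
contact_force: [0.8, -0.2, 0.2]
opening: 0.289
t 3.7 chest mm [-55.5  20.6 100.7] F [ 0.8 -0.2  0.2] F chest x 0.8 open mm 25.5 qmax [ 0.22  0.78 -0.27  2.02  0.49  0.41  1.  ]
yaw err deg (world) 0.04 tool turn -0.04 tilt [-0.e+00  1.e-04 -1.e+00]
shift tool [-0.0005  0.0009  0.0137]
```

View pics/scene2.png

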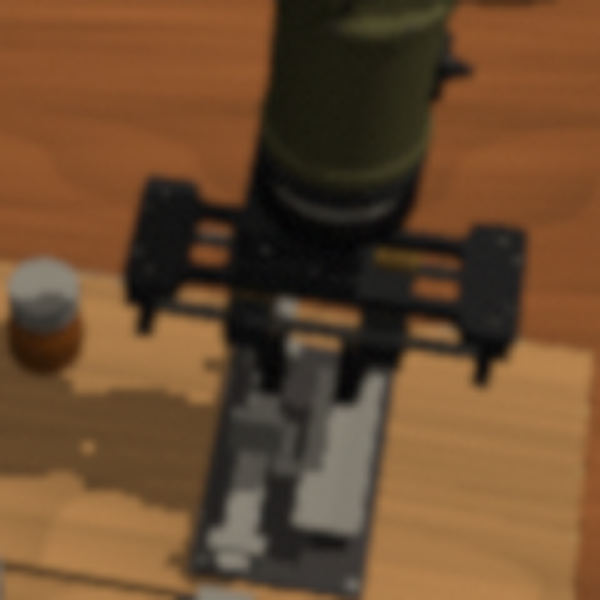

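```bash
python3 -m creep '[[181,0,0.001,0.004,0],[181,0,0.001,0.008,0],[181,0,0.001,0.011,0],[181,0,0.001,0.0135,0],[181,0,0.001,0.0135,0],[181,0,0.001,0.0135,0]]'
python3 - <<'E'
from h import *
report((-.045,.0215,.087))
E
```

```text
clock: 4.5
tool_pos: [0.5053, -0.0712, 0.0874]
eef_rot: [0.07, 0.998, 0.0, 0.0]
contact_force: [-0.6, 0.0, 5.0]
opening: 0.288
t 4.5 chest mm [-55.2  21.7  87.4] F [-0.6  0.   5. ] F chest x -0.6 open mm 25.3 qmax [ 0.2   0.8  -0.25  2.03  0.5   0.37  0.98]
yaw err deg (world) 0.05 tool turn -0.05 tilt [ 8.e-04  2.e-04 -1.e+00]
shift tool [-0.0102 -0.0002  0.0004]
```

```bash
python3 -m creep '[[181,0,0,0.001,0],[181,-0.003,0,0.001,0],[181,-0.006,0,0.001,0],[181,-0.009,0,0.001,0],[181,-0.012,0,0.001,0],[181,-0.015,0,0.001,0],[181,-0.015,0,0.001,0]]'
python3 - <<'E'
from h import *
report((-.007,.0215,.0865))
from plant import imaging
import cv2
for n,(x,y) in(('scene',(290,100)),):
    p=imaging.snapshot(n); cv2.imwrite(f'pics/{n}3.png',cv2.resize(p['image'][y:y+120,x:x+120],None,fx=5,fy=5,interpolation=cv2.INTER_CUBIC))
E
```

```text
clock: 5.38
tool_pos: [0.5173, -0.0737, 0.0859]
eef_rot: [0.07, 0.998, -0.001, -0.002]
contact_force: [-3.7, 0.5, 4.8]
opening: 0.291
t 5.38 chest mm [-43.   21.   85.9] F [-3.7  0.5  4.8] F chest x -3.7 open mm 25.6 qmax [ 0.21  0.81 -0.26  1.99  0.5   0.41  1.  ]
yaw err deg (world) 0.04 tool turn -0.04 tilt [-4.9e-03 -7.0e-04 -1.0e+00]
shift tool [-0.036   0.0005 -0.0008]
```

View pics/scene3.png

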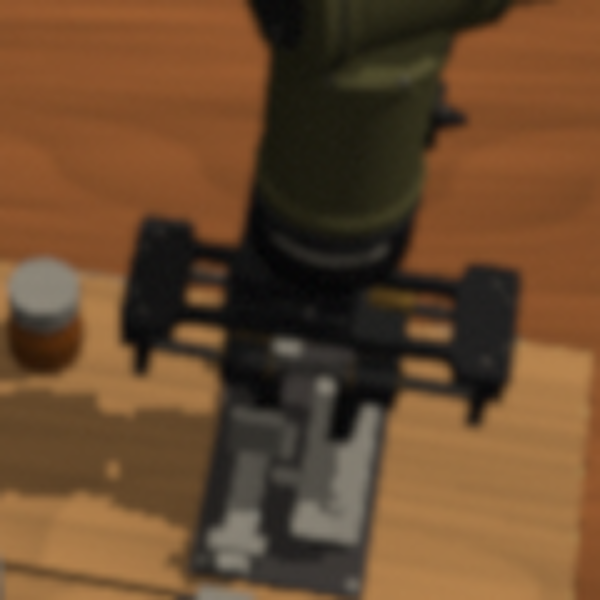

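```bash
python3 -m creep '[[181,-0.003,0,0,0],[181,-0.006,0,0,0],[181,-0.009,0,0,0],[181,-0.012,0,0,0],[181,-0.015,0,0,0],[181,-0.018,0,0,0],[181,-0.020,0,0,0],[181,-0.020,0,0,0]]'
python3 - <<'E'
from h import *
report((-.007,.0215,.0865))
E
```

```text
clock: 6.42
tool_pos: [0.5362, -0.0764, 0.0858]
eef_rot: [0.07, 0.998, -0.001, -0.003]
contact_force: [-5.4, 0.5, 6.9]
opening: 0.286
t 6.42 chest mm [-23.9  20.9  85.8] F [-5.4  0.5  6.9] F chest x -5.4 open mm 25.2 qmax [ 0.22  0.83 -0.28  1.93  0.48  0.46  1.02]
yaw err deg (world) 0.04 tool turn -0.04 tilt [-6.8e-03 -8.0e-04 -1.0e+00]
shift tool [-0.0169  0.0006 -0.0008]
```

```bash
python3 -m creep '[[181,-0.003,0,0,0],[181,-0.006,0,0,0],[181,-0.009,0,0,0],[181,-0.012,0,0,0],[181,-0.015,0,0,0],[181,-0.018,0,0,0],[181,-0.018,0,0,0],[181,-0.018,0,0,0]]'
python3 - <<'E'
from h import *
report((-.007,.0215,.0865))
from plant import imaging
import cv2
for n,(x,y) in(('scene',(290,100)),):
    p=imaging.snapshot(n); cv2.imwrite(f'pics/{n}4.png',cv2.resize(p['image'][y:y+120,x:x+120],None,fx=5,fy=5,interpolation=cv2.INTER_CUBIC))
E
```

```text
clock: 7.42
tool_pos: [0.5514, -0.0787, 0.0856]
eef_rot: [0.07, 0.998, -0.001, -0.006]
contact_force: [-10.0, 3.2, 10.5]
opening: 0.286
t 7.42 chest mm [-8.6 20.8 85.6] F [-10.    3.2  10.5] F chest x -10.3 open mm 25.2 qmax [ 0.23  0.84 -0.3   1.87  0.47  0.5   1.04]
yaw err deg (world) 0.07 tool turn -0.07 tilt [-0.0119 -0.001  -0.9999]
shift tool [-0.0016  0.0007 -0.0009]
```

View pics/scene4.png

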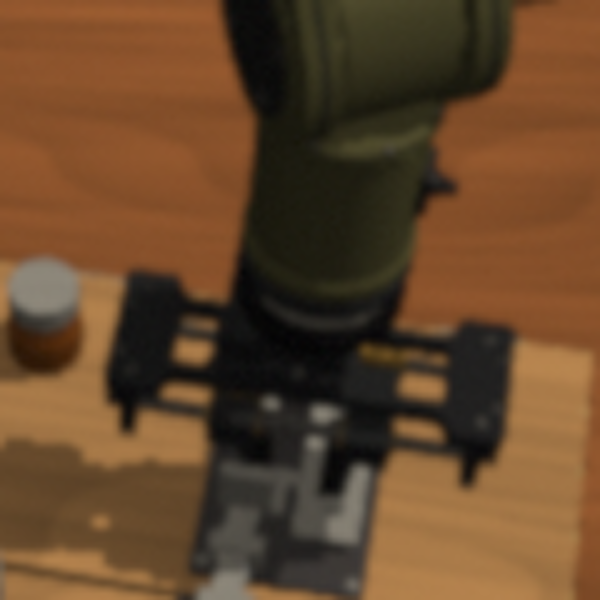

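```bash
python3 -m creep '[[181,-0.002,0,0,0],[181,-0.004,0,0,0],[181,-0.004,0,0,0],[181,-0.004,0,0,0]]'
python3 - <<'E'
from h import *
report((-.007,.0215,.0865))
E
```

```text
clock: 7.98
tool_pos: [0.5514, -0.0787, 0.0855]
eef_rot: [0.07, 0.997, -0.001, -0.01]
contact_force: [-17.2, 4.6, 17.9]
opening: 0.288
t 7.97 chest mm [-8.5 20.7 85.5] F [-17.2   4.6  17.9] F chest x -17.7 open mm 25.4 qmax [ 0.23  0.85 -0.3   1.87  0.47  0.52  1.04]
yaw err deg (world) 0.07 tool turn -0.07 tilt [-0.0195 -0.0011 -0.9998]
shift tool [-0.0015  0.0008 -0.0011]
```

```bash
python3 -m creep '[[181,0.004,0,0,0],[181,0.009,0,0,0],[181,0.013,0,0,0],[181,0.013,0,-0.01,0],[181,0.013,0,-0.03,0],[181,0.013,0,-0.06,0],[181,0.013,0,-0.1,0],[181,0.05,0.03,-0.14,0],[181,0.10,0.08,-0.16,0],[181,0.13,0.12,-0.17,0]]'
python3 - <<'E'
from h import *
report()
E
```

```text
clock: 9.22
tool_pos: [0.4474, 0.0583, 0.2571]
eef_rot: [0.07, 0.998, -0.0, -0.0]
contact_force: [0.5, 0.9, 0.5]
opening: 0.294
t 9.22 chest mm [-130.5  142.   257.1] F [0.5 0.9 0.5] F chest x 0.3 open mm 25.9 qmax [ 0.07  0.46 -0.44  2.03  0.3   0.71  0.87]
yaw err deg (world) 0.12 tool turn -0.12 tilt [-9.e-04 -5.e-04 -1.e+00]
```

```bash
python3 -m creep '[[181,0.02,0.05,0,0],[181,0.03,0.1,0,0],[181,0.03,0.15,0,0],[181,0.03,0.2,0,0],[181,0.03,0.2,0,0]]'
python3 - <<'E'
from h import *
report()
from plant import imaging
import cv2
for n,(x,y) in(('scene',(310,130)),('top',(250,160))):
    p=imaging.snapshot(n); cv2.imwrite(f'pics/{n}5.png',cv2.resize(p['image'][y:y+100,x:x+100],None,fx=6,fy=6,interpolation=cv2.INTER_CUBIC))
    cv2.imwrite(f'pics/{n}5full.png',p['image'])
    for t in('bolt','catch','weight','jar'):
        print(n,t,[(d['location'],round(d['score'],2)) for d in imaging.place_of(p,t)[:2]])
    for t in (0,.032,.036): print('exp bolt',t,proj(n,w(-.03+t,0,.106)).round(1))
    for t in (0,.007,.01): print('exp catch',t,proj(n,w(-.025,.043,.094-t)).round(1))
E
```

```text
clock: 9.85
tool_pos: [0.4462, 0.2644, 0.2563]
eef_rot: [0.066, 0.998, 0.001, -0.001]
contact_force: [-0.2, -0.8, 0.5]
opening: 0.291
t 9.85 chest mm [-160.2  345.9  256.3] F [-0.2 -0.8  0.5] F chest x -0.1 open mm 25.6 qmax [-0.35  0.55 -0.42  1.86  0.3   0.8   0.51]
yaw err deg (world) -0.34 tool turn 0.34 tilt [-0.0012  0.0029 -1.    ]
scene bolt [([193.8, 338.0], 0.91)]
scene catch [([190.6, 356.1], 0.68)]
scene weight [([216.8, 282.0], 0.88)]
scene jar [([168.3, 297.7], 0.77)]
exp bolt 0 [341.4 182.2]
exp bolt 0.032 [339.5 192.4]
exp bolt 0.036 [339.3 193.7]
exp catch 0 [357.4 189.1]
exp catch 0.007 [357.1 190.6]
exp catch 0.01 [357.  191.3]
top bolt [([188.6, 298.4], 0.89)]
top catch [([198.4, 282.2], 0.65)]
top weight [([178.8, 344.5], 0.61)]
top jar [([233.9, 332.2], 0.55), ([192.2, 298.9], 0.42)]
exp bolt 0 [293.9 202.8]
exp bolt 0.032 [295.8 192. ]
exp bolt 0.036 [296.  190.6]
exp catch 0 [279.8 199.5]
exp catch 0.007 [280. 200.]
exp catch 0.01 [280.1 200.2]
```

View pics/scene5.png

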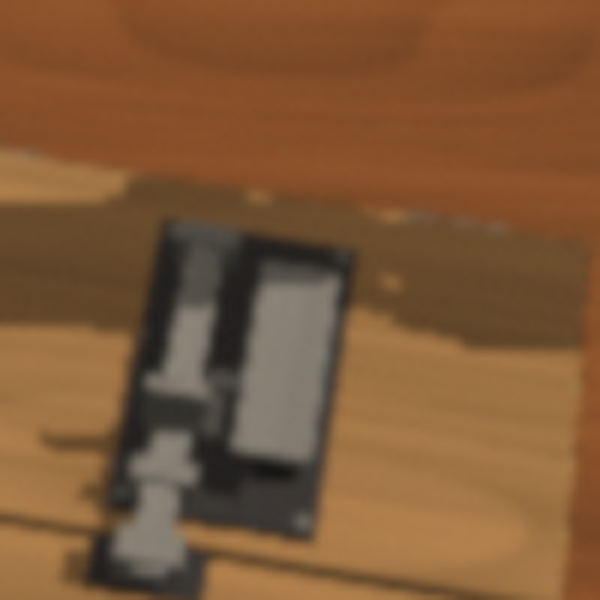

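View pics/top5.png

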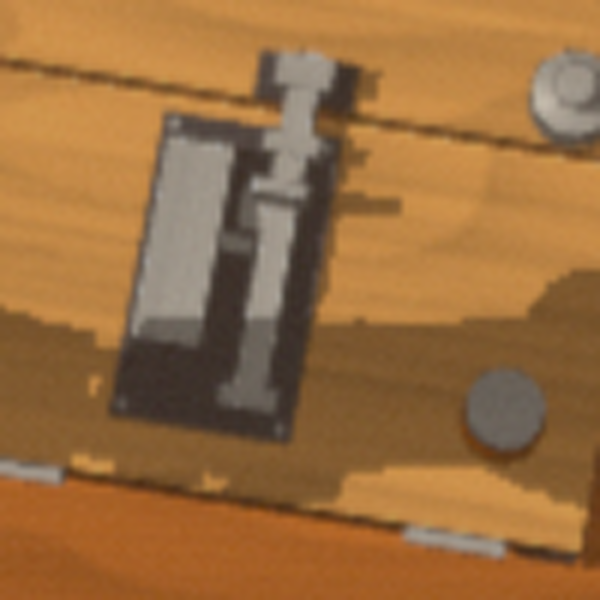

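Run:
```python
import cv2,numpy as np
for n,(x0,y0,x1,y1) in(('scene',(349,190,364,211)),('top',(275,180,290,212))):
    a=cv2.imread(f'pics/{n}0.png',0);b=cv2.imread(f'pics/{n}5full.png',0)
    up=lambda i:cv2.resize(i,None,fx=8,fy=8,interpolation=cv2.INTER_CUBIC)
    A=up(a)[y0*8:y1*8,x0*8:x1*8];B=up(b)[(y0-4)*8:(y1+4)*8,(x0-4)*8:(x1+4)*8]
    m=cv2.matchTemplate(B,A,cv2.TM_CCOEFF_NORMED);_,v,_,l=cv2.minMaxLoc(m);print(n,v,np.array(l)/8-4)
```

```text
scene 0.9996110796928406 [0. 0.]
top 0.9783542156219482 [0. 0.]
```

The catch plate is exactly where it was before the press (0 px shift), so it has sprung back up. The tab is where a fully home bolt should show, and the arm is clear.

```bash
python3 -c "
from plant import r
print(r.finish_job())"
```

```text
the job is handed in; nothing more can be done
None
```

The bolt is fully home in its keeper and the catch has sprung back up behind it. I handed the job in at about 10 s with the arm clear of everything. No verdict is reported.

**What I did:** With one fingertip I pressed the catch plate about 7–8 mm down (judged from the tool height) and held it there. With the other I pushed the tab until it stopped. At the stop, 4 mm more commanded push only raised the force from 10 to 18 N and moved nothing. I then backed off and lifted away.

**Last checks:**
- **Bolt:** in the scene picture the tab shows at row 193.8, against 193.7 expected for 36 mm of travel. The bolt's end also shows in the keeper. The top camera put the tab about 3 px from the expected place, on the far side. The tool stopped 1.5 mm short of the nominal place, which is within the calibration error.
- **Catch:** the plate shows no shift against the first pictures in either view, so it is up.
- **Forces:** the wrist force was near zero after I lifted away. The vertical force rose to 18 N at the stop, more than the spring alone gives, so the plate was probably on its bottom stop at the end.
- **Bystanders:** I never touched the weight, jar or mallet, and the weight and jar look unmoved. Their reported positions differ from the start by 1–6 px, which I took as detector noise. I did not check the mallet again.

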